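Feel three star-wheel bearings and set the dragging one aside

ROBOT

A 6-joint arm with a two-finger parallel gripper is mounted at the origin on the work surface. World frame = base frame: x ahead of the robot, y to its left, z up, the work surface at z = 0. Lengths are in mm, angles in degrees, forces in N, time in s.
With the tool pointing down it reaches from about 300 to 850 mm from the base axis. Payload 4.2 kg.
Tool frame: the origin (TCP) lies at the centre of the arm's flange, where the gripper is bolted on; the fingertips stand 191 mm ahead of it and the grasp point (between the pads) lies 172 mm ahead of it; y points along the fingers, x is the direction in which the jaws open and shut, and the axes are right-handed (so a half turn about y gives the same grasp; the last joint's range is limited). The gripper opens to 91 mm and grips with 3 to 60 N. Pads are 32 mm wide; open, the fingers measure 118 mm over their backs; the gripper's body (76 mm by 178 mm) begins 60 mm behind the grasp point.
Start: joints at [72.766, 18.312, 89.639, -0, 72.044, -1.146], TCP at [159.343, 552.479, 404.776] pointing down, gripper open.
Joint ranges: [-177.97, 177.97], [-48.28, 115.42], [12.27, 149.76], [-77.06, 257.06], [2.81, 150.46], [-146.56, 146.56]. Speed limits (degrees/s): [147.25, 147.25, 180, 180, 180, 180].

INTERFACE

Orientations are given as [roll, pitch, yaw] about the fixed x, y, z axes, in that order (R = Rz(yaw) Ry(pitch) Rx(roll)).
In Python, from workcell import env gives the robot as it stands.
- The arm moves only by the tool carry_out, never from a script. Its argument "increments" is a list of rows, each a list of 3 entries, a list of its own where there are three numbers: the turn, a rotation vector about the tool's x, y, z in rad, then the shift along the tool's x, y, z in mm, then the closure, from 0 (fully open) to 1 (shut). In form: [[[wx, wy, wz], [dx, dy, dz], claw], ...]. A call has 1 to 10 rows; each row is the pose to reach, as a shift and turn from the pose commanded when the call began, along the tool's axes at that moment; what a row does not reach only later rows make up. A row lasts 1/12 s, in which the tool goes at most 41.7 mm and 7.16 degrees, less where a joint would pass 70% of its speed; a pose out of reach is approached as far as the arm can. A call with a gripper value outside its range is refused whole. The fingers move at their own pace and stop on an object; "force" is the grip in N (left out, the last holds). Time passes only in rows, so rows that repeat a pose let the fingers close. It gives the time, the measured TCP pose, the force and the opening at its end, in the units of the state.
- env.state(): the state, without advancing time (a new reading comes with each control period).
- env.grab_frame(name): name is "scene" or "top" or "wrist"; returns a dict with "frame" (420x560x3 uint8, blue, green, red), "z_map" (420x560 float32, mm along the optical axis (not along the pixel's ray), 0 where there is no reading), "camera_matrix" (3x3 intrinsics, pixels), "rvec" (rotation vector, rad) and "tvec" (3), from world to camera coordinates, as OpenCV has them; the wrist camera has in their place "hand_eye" (4x4, takes a point from camera to tool coordinates, whose origin is the TCP and whose axes are the tool frame's). Camera axes: x right, y down, z forward; pixel columns grow to the right and rows downward; lengths in mm; the calibration is good to about 2 mm. A picture is of the moment at which its call begins: read the wrist's pose just before it.
- env.job_done(): hands the job in, once; it reports no verdict.
The state is a dict: "time_s": time; "qpos": joint angles; "qvel": joint speeds; "effort": joint torques, N m; "ee_pos": TCP position; "ee_rot": TCP orientation; "force": force on the tool from outside, world axes, zero at the start; "torque": the same for the moment, N m; "gripper_width": finger opening in mm.
Only numpy, scipy, OpenCV 4.12 (cv2) and the standard library are available. Lean on these libraries where they do the work, as an engineer would, in place of code of your own. Each camera call takes 0.05 s, during which the arm holds its last target. There are 200 camera calls.

TASK

One of the three bottling-line star wheels has a dragging bearing. Gently push each wheel at least a quarter turn clockwise (seen from above) where it stands, feel how hard it turns, and leave it turned; then lift the one that drags out by its square head and seat it fully home, upright, in the empty stand with the round foot. Never force a wheel, leave the two smooth units in their stands and let everything else lie as it is.

Things in the scene. Friction and masses are not known exactly. Their poses are not given: they have to be found in the camera images.
- cart_a_head (a point): centre of the gripping head of wheel unit A: a square steel block 22 x 22 mm and 48 mm tall (24 mm above and below this point), its flats along the point's x and y, standing on top of the unit's fixed spindle. It does not turn with the star wheel. z points up. The whole unit weighs about 0.45 kg and is the same to look at as the other two.
- cart_a_foot (a point): centre of the underside of unit A's square steel foot, 81 mm below the head's centre. The foot is 24 x 24 mm and 22 mm long, its sides parallel to those of the head; above it a round flange (44 mm across, 6 mm thick) rests on the stand's top when the foot is fully home.
- star_a_arm (a point): a point 42 mm out from the spindle in one of the three equal arms (120 degrees apart) of unit A's white star wheel, at half the arm's height, which is 42 mm above the underside of the foot. x points outward along the arm. Arms are 10 mm thick, 20 mm tall and reach 50 mm from the spindle; the wheel's round hub is 34 mm across. The wheel's top lies 4 mm below the head's lower end.
- star_a (a joint): turn of unit A's star wheel about its upright spindle, rad; grows clockwise seen from above, no end stops. It starts between 0 and 0.5. All wheels are greased and stop at once when let go; a good bearing takes about 0.1 to 0.3 N at an arm's end to turn slowly, a dragging one about 5 N.
- cart_b_head (a point): centre of the gripping head of wheel unit B: a square steel block 22 x 22 mm and 48 mm tall (24 mm above and below this point), its flats along the point's x and y, standing on top of the unit's fixed spindle. It does not turn with the star wheel. z points up. The whole unit weighs about 0.45 kg and is the same to look at as the other two.
- cart_b_foot (a point): centre of the underside of unit B's square steel foot, 81 mm below the head's centre. The foot is 24 x 24 mm and 22 mm long, its sides parallel to those of the head; above it a round flange (44 mm across, 6 mm thick) rests on the stand's top when the foot is fully home.
- star_b_arm (a point): a point 42 mm out from the spindle in one of the three equal arms (120 degrees apart) of unit B's white star wheel, at half the arm's height, which is 42 mm above the underside of the foot. x points outward along the arm. Arms are 10 mm thick, 20 mm tall and reach 50 mm from the spindle; the wheel's round hub is 34 mm across. The wheel's top lies 4 mm below the head's lower end.
- star_b (a joint): turn of unit B's star wheel about its upright spindle, rad; grows clockwise seen from above, no end stops. It starts between 0 and 0.5. All wheels are greased and stop at once when let go; a good bearing takes about 0.1 to 0.3 N at an arm's end to turn slowly, a dragging one about 5 N.
- cart_c_head (a point): centre of the gripping head of wheel unit C: a square steel block 22 x 22 mm and 48 mm tall (24 mm above and below this point), its flats along the point's x and y, standing on top of the unit's fixed spindle. It does not turn with the star wheel. z points up. The whole unit weighs about 0.45 kg and is the same to look at as the other two.
- cart_c_foot (a point): centre of the underside of unit C's square steel foot, 81 mm below the head's centre. The foot is 24 x 24 mm and 22 mm long, its sides parallel to those of the head; above it a round flange (44 mm across, 6 mm thick) rests on the stand's top when the foot is fully home.
- star_c_arm (a point): a point 42 mm out from the spindle in one of the three equal arms (120 degrees apart) of unit C's white star wheel, at half the arm's height, which is 42 mm above the underside of the foot. x points outward along the arm. Arms are 10 mm thick, 20 mm tall and reach 50 mm from the spindle; the wheel's round hub is 34 mm across. The wheel's top lies 4 mm below the head's lower end.
- star_c (a joint): turn of unit C's star wheel about its upright spindle, rad; grows clockwise seen from above, no end stops. It starts between 0 and 0.5. All wheels are greased and stop at once when let go; a good bearing takes about 0.1 to 0.3 N at an arm's end to turn slowly, a dragging one about 5 N.
- stand_a_mouth (a point): centre of the top of the fixed aluminium stand that holds unit A: a square block 64 x 64 mm and 45 mm tall with a square socket, 26 mm wide and 24 mm deep; x and y lie along its sides, z up.
- stand_b_mouth (a point): centre of the top of the fixed aluminium stand that holds unit B: a square block 64 x 64 mm and 45 mm tall with a square socket, 26 mm wide and 24 mm deep; x and y lie along its sides, z up.
- stand_c_mouth (a point): centre of the top of the fixed aluminium stand that holds unit C: a square block 64 x 64 mm and 45 mm tall with a square socket, 26 mm wide and 24 mm deep; x and y lie along its sides, z up.
- stand_out_mouth (a point): centre of the top of the empty fixed stand, where the dragging unit goes: the same square block, 45 mm tall with a 26 mm square socket 24 mm deep (2 mm chamfer at its mouth), on a round steel foot 110 mm across and 10 mm thick; x and y lie along its sides, z up. Fully home, the unit's foot reaches 22 mm below this point.
- wrench: loose steel wrench, 150 mm, lying flat; bystander (origin at the centre of its underside)
- tube: closed sample tube with blue cap, 100 mm long, lying; bystander (origin at the centre of its underside)
- seal_ring: black rubber ring 48 mm across, 8 mm thick; bystander (origin at the centre of its underside)
- beaker: glass beaker 72 mm across, 85 mm tall; bystander (origin at the centre of its underside)
- stopper: cork stopper 32 mm across, 30 mm tall, upright; bystander (origin at the centre of its underside)
- tip_box: white box 85 x 120 x 50 mm; bystander (origin at the centre of its underside)
There are look-alikes about, which are no part of the job. What is shaped like the part that bears cart_c_head but green or yellow is not meant.

How it is judged (in metres and radians):
On the way:
1. all three star wheels, still in their stands, have been pushed about a quarter turn or more clockwise (value of joint each of star_a, star_b, star_c above 1.35 rad and distance between cart_a_head and stand_a_mouth below 0.064 m and horizontal distance between cart_a_head and stand_a_mouth below 0.006 m and distance between cart_b_head and stand_b_mouth below 0.064 m and horizontal distance between cart_b_head and stand_b_mouth below 0.006 m and distance between cart_c_head and stand_c_mouth below 0.064 m and horizontal distance between cart_c_head and stand_c_mouth below 0.006 m), for 0.1 s.
At the end, for the whole second after the job is handed in: The dragging unit stands in the round-footed stand, centred within 4 mm, at least 18.5 mm deep, within 4 degrees of upright, released; the smooth two are home in their stands (6 mm), still turned. (Rules tell the dragging unit by a head-to-foot length 5 micrometres longer: too small to measure.) (((distance between cart_a_head and cart_a_foot below 0.0810025 m and value of joint star_a above 1.35 rad and distance between cart_a_head and stand_a_mouth below 0.064 m and horizontal distance between cart_a_head and stand_a_mouth below 0.006 m) or (distance between cart_a_head and cart_a_foot above 0.0810025 m and horizontal distance between cart_a_foot and stand_out_mouth below 0.004 m and z of cart_a_foot in the frame of stand_out_mouth below -0.0185 m and angle between cart_a_head's own z axis and vertical below 0.07 rad)) and ((distance between cart_b_head and cart_b_foot below 0.0810025 m and value of joint star_b above 1.35 rad and distance between cart_b_head and stand_b_mouth below 0.064 m and horizontal distance between cart_b_head and stand_b_mouth below 0.006 m) or (distance between cart_b_head and cart_b_foot above 0.0810025 m and horizontal distance between cart_b_foot and stand_out_mouth below 0.004 m and z of cart_b_foot in the frame of stand_out_mouth below -0.0185 m and angle between cart_b_head's own z axis and vertical below 0.07 rad)) and ((distance between cart_c_head and cart_c_foot below 0.0810025 m and value of joint star_c above 1.35 rad and distance between cart_c_head and stand_c_mouth below 0.064 m and horizontal distance between cart_c_head and stand_c_mouth below 0.006 m) or (distance between cart_c_head and cart_c_foot above 0.0810025 m and horizontal distance between cart_c_foot and stand_out_mouth below 0.004 m and z of cart_c_foot in the frame of stand_out_mouth below -0.0185 m and angle between cart_c_head's own z axis and vertical below 0.07 rad))); the robot touches nothing.
It fails at once if a star wheel is forced: fingers press on it with more than 15 N (contact force between the fingers and star_a above 15 N or contact force between the fingers and star_b above 15 N or contact force between the fingers and star_c above 15 N).
It fails at once if a smooth-running unit is pulled out of its stand ((distance between cart_a_head and cart_a_foot below 0.0810025 m and distance of cart_a_head from where it was at the start of the episode above 0.015 m) or (distance between cart_b_head and cart_b_foot below 0.0810025 m and distance of cart_b_head from where it was at the start of the episode above 0.015 m) or (distance between cart_c_head and cart_c_foot below 0.0810025 m and distance of cart_c_head from where it was at the start of the episode above 0.015 m)).
It fails at once if a bystander is pushed about (more than 20 mm) (distance of any of wrench, tube, seal_ring, beaker, stopper, tip_box from where it was at the start of the episode above 0.02 m).
It also fails if it takes over 72 s, if anything falls off the work surface, if the arm or the gripper's body presses on something with over 40 N, if the wrist force passes 120 N, or if a joint passes its speed limit or range.

## Working session

There is one attempt and no reset: what is moved stays moved. The work goes in short steps, Python scripts to look and compute and a tool call to move; the robot and the scene stay as the last step left them, time stands still between calls to the robot, and variables do not carry over. Pictures are saved under pics/ and viewed, about 8 in all and at most 12, crops included, and the job is handed in when it is done.

Besides the shell and the picture viewer there is one more tool, called after ">>>" as a command line: name --argument value ..., lists and objects as JSON in quotes. carry_out: Moves the arm, as the interface text tells. Its arguments: {"type":"object","properties":{"increments":{"type":"array","items":{"type":"array"}},"force":{"type":"number"}},"required":["increments"]}

```bash
mkdir -p pics; cat > h.py <<'E'
import numpy as np,cv2,pickle
from workcell import env
def grab(n):
    s=env.state(); f=env.grab_frame(n); f['state']=s
    pickle.dump(f,open(f'pics/{n}.pkl','wb')); return f
def load(n): return pickle.load(open(f'pics/{n}.pkl','rb'))
def toworld(f,uv,z=None):
    """z None: use depth; else intersect with plane world z"""
    K=f['camera_matrix'];R=cv2.Rodrigues(np.array(f['rvec'],float))[0];t=np.array(f['tvec'],float).ravel()
    uv=np.atleast_2d(uv).astype(float)
    r=np.c_[(uv[:,0]-K[0,2])/K[0,0],(uv[:,1]-K[1,2])/K[1,1],np.ones(len(uv))]
    if z is None:
        d=f['z_map'][uv[:,1].round().astype(int),uv[:,0].round().astype(int)]
        return (r*d[:,None]-t)@R
    c=-R.T@t; w=r@R
    return c+w*((z-c[2])/w[:,2])[:,None]
def cloud(f):
    h,w=f['z_map'].shape; u,v=np.meshgrid(np.arange(w),np.arange(h))
    return toworld(f,np.c_[u.ravel(),v.ravel()]).reshape(h,w,3)
E
python3 - <<'E'
from h import *
print(env.state())
for n in('top','scene'):
    f=grab(n); cv2.imwrite(f'pics/{n}1.png',cv2.resize(f['frame'],(800,600),interpolation=cv2.INTER_CUBIC))
    print(f['camera_matrix'],f['rvec'],f['tvec'])
E
```

```text
{'time_s': 0.0, 'qpos': array([ 7.27659599e+01,  1.83528916e+01,  8.97058574e+01,  6.43727415e-04,
        7.20429892e+01, -1.14542294e+00]), 'qvel': array([ 0.06276152, -0.02482259,  0.00042656,  0.09425309, -0.05143015,
        0.0973799 ]), 'effort': array([ 1.38530289e-03, -4.12476289e+01, -2.31965178e+01,  7.27747497e-02,
        4.56528284e-02, -1.47211172e-04]), 'ee_pos': array([159.292851  , 552.33230013, 403.91115428]), 'ee_rot': array([-89.99735435,   0.10170567,  73.91118622]), 'force': array([ 0.30565757, -0.34444997,  0.71907293]), 'torque': array([ 0.06394061, -0.00692217, -0.03423627]), 'gripper_width': 91.12202420531922}
[[380.14864105   0.         282.44907749]
 [  0.         380.14864105 208.81698679]
 [  0.           0.           1.        ]] [ 2.14588036 -2.20588767  0.12892483] [   8.6997709   582.88866881 1084.37711666]
[[388.02878259   0.         280.01156594]
 [  0.         388.02878259 204.33004357]
 [  0.           0.           1.        ]] [ 1.97728596  1.22436943 -0.57804008] [-238.28331142 -254.03574907 1419.14890636]
```

View pics/top1.png

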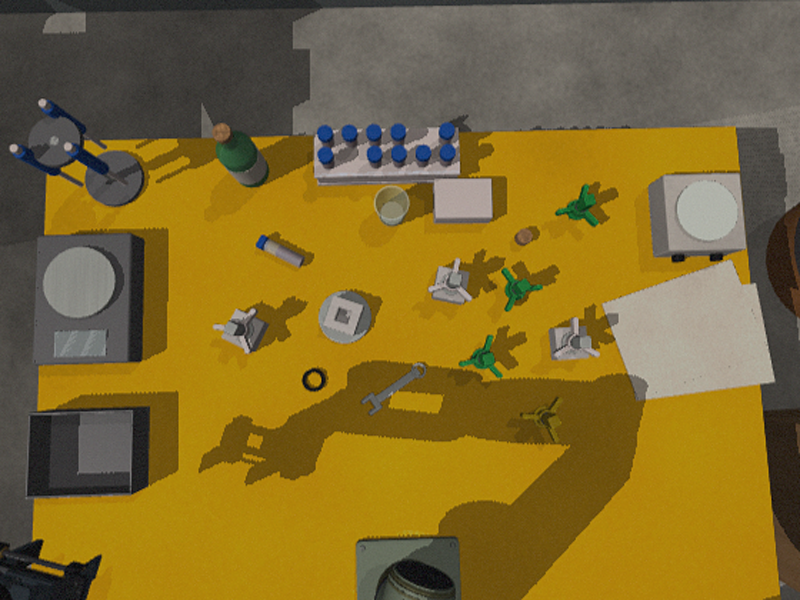

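View pics/scene1.png

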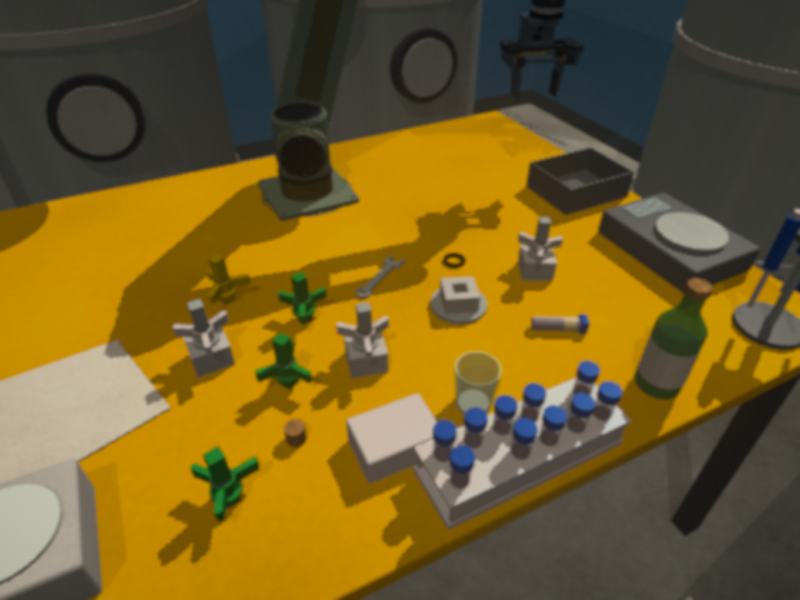

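The three white units on square stands are at about (240,330), (452,283) and (572,340) in the top view. The empty round-footed stand is at (345,316). The three green stars at (580,207), (520,288) and (483,357), and the yellow one at (545,418), are look-alikes with the wrong colour and no stand. I'll measure the white ones and confirm in an enlarged crop.

```bash
python3 - <<'E'
from h import *
f=load('top'); C=cloud(f); im=f['frame']
tiles=[]
for n,(u,v) in dict(L=(240,328),M=(452,283),R=(572,340),O=(345,316)).items():
    u,v=int(u*.7),int(v*.7); s=slice(v-28,v+28); q=slice(u-28,u+28)
    P=C[s,q].reshape(-1,3)
    t=cv2.resize(im[s,q],(400,300) if 0 else (300,300),interpolation=cv2.INTER_CUBIC); tiles.append(t)
    print(n,'crop origin',u-28,v-28,'ctr',toworld(f,[u,v],45)[0].round())
    for lo,hi in((118,140),(57,80),(38,50),(50,58)):
        m=P[(P[:,2]>lo)&(P[:,2]<hi)]
        if len(m)>5:
            (c,sz,a)=cv2.minAreaRect(m[:,:2].astype(np.float32)); print(' ',lo,hi,len(m),'rect',np.round(c,1),np.round(sz,1),round(a,1),'z',np.median(m[:,2]).round(1))
cv2.imwrite('pics/crop1.png',np.vstack([np.hstack(tiles[:2]),np.hstack(tiles[2:])]))
for n,uv,z in (('wrench',(392,388),5),('tube',(280,250),10),('ring',(314,380),4),('beaker',(391,205),42),('stopper',(525,237),30),('box',(463,200),50),('g1',(580,207),50),('g2',(520,288),50),('g3',(483,357),50),('y',(545,418),50)):
    print(n,toworld(f,np.array(uv)*.7,z)[0].round())
E
```

```text
L crop origin 140 201 ctr [532. 322.  45.]
  118 140 74 rect [528.  316.9] [21.9 22.2] 60.1 z 126.5
  57 80 204 rect [517.7 312.6] [77.2 87.8] 22.4 z 75.2
  38 50 238 rect [528.5 317.1] [65. 64.] 63.7 z 46.0
  50 58 40 rect [528.6 315.5] [50.5 79.7] 82.1 z 52.2
M crop origin 288 170 ctr [ 610. -105.   45.]
  118 140 68 rect [ 609.1 -103.4] [21.8 21.7] 75.8 z 127.0
  57 80 172 rect [ 600.6 -111. ] [75.1 86.7] 45.1 z 75.2
  38 50 250 rect [ 609. -104.] [63.9 64.5] 76.7 z 45.8
  50 58 37 rect [603.4 -95.4] [46.2 47.6] 55.4 z 52.7
R crop origin 372 209 ctr [ 491. -344.   45.]
  118 140 73 rect [ 483.1 -341.6] [21.2 21.4] 88.1 z 125.9
  57 80 222 rect [ 494.5 -342.3] [87.2 76.3] 88.4 z 74.8
  38 50 245 rect [ 483.8 -341.7] [63.7 64.5] 2.3 z 45.6
  50 58 37 rect [ 478.2 -342.2] [55.8 80.3] 55.8 z 52.1
O crop origin 213 193 ctr [549. 113.  45.]
  38 50 417 rect [551.8 116.5] [64.6 63.8] 69.7 z 45.7
wrench [400.  21.   5.]
tube [694. 249.  10.]
ring [421. 182.   4.]
beaker [776.  13.  42.]
stopper [ 704. -264.   30.]
box [ 781. -135.   50.]
g1 [ 760. -376.   50.]
g2 [ 595. -243.   50.]
g3 [ 459. -162.   50.]
y [ 336. -280.   50.]
```

View pics/crop1.png

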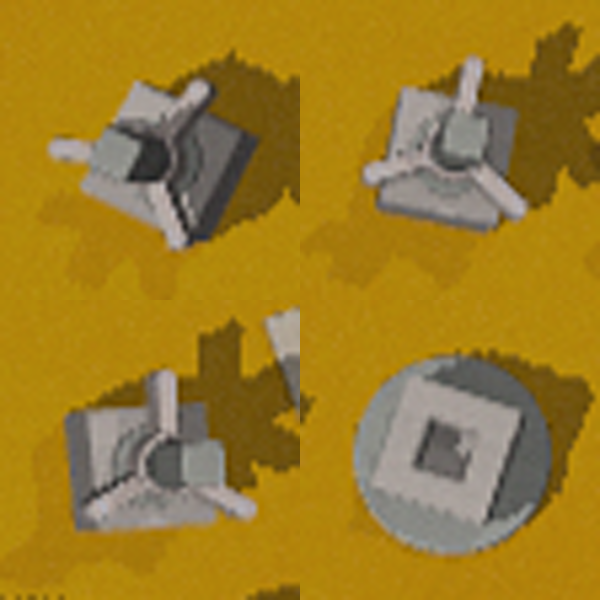

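The enlarged crop shows the white units with clear stars, heads and stands, and the round-footed stand is empty. Next come the arm angles.

```bash
python3 - <<'E'
from h import *
f=load('top'); C=cloud(f).reshape(-1,3)
for n,c in dict(L=(528.2,317),M=(609,-103.7),R=(483.5,-341.7)).items():
    d=C[:,:2]-c; r=np.hypot(*d.T); m=(C[:,2]>60)&(C[:,2]<79)&(r>26)&(r<52)
    a=np.degrees(np.arctan2(d[m,1],d[m,0]))
    p=np.degrees(np.angle(np.exp(3j*np.radians(a)).mean()))/3
    print(n,m.sum(),'arms',(p+np.array([-120,0,120])).round(1),np.histogram(a,24,(-180,180))[0])
E
```

```text
L 110 arms [-158.5  -38.5   81.5] [ 5 32  4  0  0  0  0  0 11 29  1  0  0  0  0  0  2 26  0  0  0  0  0  0]
M 97 arms [-135.4  -15.4  104.6] [ 0  0 23 12  0  0  0  0  0  0 14 17  0  0  0  0  0  0 15 16  0  0  0  0]
R 122 arms [-121.1   -1.1  118.9] [ 0  0  0 23 14  0  0  0  0  0  0 17 28  0  0  0  0  0  0 28 12  0  0  0]
```

>>> carry_out --increments '[[[0, 1.29, 0], [-107, 54, -381], 1], [[0, 1.29, 0], [-107, 54, -381], 1], [[0, 1.29, 0], [-107, 54, -381], 1], [[0, 1.29, 0], [-107, 54, -381], 1], [[0, 1.29, 0], [-107, 54, -381], 1], [[0, 1.29, 0], [-107, 54, -381], 1], [[0, 1.29, 0], [-107, 54, -381], 1], [[0, 1.29, 0], [-107, 54, -381], 1], [[0, 1.29, 0], [-107, 54, -381], 1], [[0, 1.29, 0], [-107, 54, -381], 1]]' --force 20

```text
time_s: 0.93
ee_pos: [498.6, 341.6, 349.6]
ee_rot: [-90.1, 0.0, 1.8]
force: [0.2, 0.3, 0.7]
gripper_width: 27.2
```

>>> carry_out --increments '[[[0, 0.03, 0], [0, 0, 0], 1], [[0, 0.03, 0], [0, 0, 0], 1], [[0, 0.03, 0], [0, 0, 0], 1], [[0, 0.03, 0], [0, 0, 0], 1]]'

```text
time_s: 1.27
ee_pos: [495.2, 344.5, 350.7]
ee_rot: [-90.0, 0.0, 0.7]
force: [-0.4, -0.9, 0.6]
gripper_width: 1.5
```

```bash
python3 - <<'E'
from h import *
f=grab('wrist'); s=f['state']; print(s['ee_pos'],s['ee_rot'],s['force'],s['gripper_width']); print(f['camera_matrix'],np.round(f['hand_eye'],3))
cv2.imwrite('pics/w1.png',f['frame'])
E
```

```text
[495.17671061 344.45668686 350.6944632 ] [-8.99979650e+01  2.72811219e-02  6.71138687e-01] [-0.42527358 -0.88070031  0.58309378] 1.499999159694377
[[324.33290419   0.         272.26280181]
 [  0.         324.33290419 212.20367167]
 [  0.           0.           1.        ]] [[ 1.0000e+00 -1.0000e-03  0.0000e+00 -8.1100e-01]
 [-0.0000e+00 -2.9000e-01  9.5700e-01  2.0209e+01]
 [-1.0000e-03 -9.5700e-01 -2.9000e-01  8.3018e+01]
 [ 0.0000e+00  0.0000e+00  0.0000e+00  1.0000e+00]]
```

View pics/w1.png

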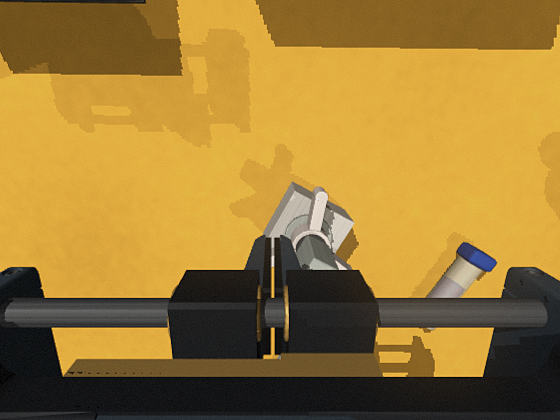

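The wrist view shows the closed fingertips at about (272,240) over the gap beside unit L's star at (315,225). The sample tube at (460,275) is clear of them. I'll lower and push.

>>> carry_out --increments '[[[0, 0, 0], [0, 35, 0], 1], [[0, 0, 0], [0, 70, 0], 1], [[0, 0, 0], [0, 99, 0], 1], [[0, 0, 0], [0, 99, 0], 1]]'

```text
time_s: 1.65
ee_pos: [493.1, 343.6, 246.4]
ee_rot: [-90.4, 0.6, 0.7]
force: [-1.4, -1.1, -0.2]
gripper_width: 0.6
```

>>> carry_out --increments '[[[0, 0, 0], [2.5, 0, 2.7], 1], [[0, 0, 0], [5.2, 0, 5.2], 1], [[0, 0, 0], [8.1, 0, 7.4], 1], [[0, 0, 0], [11.2, 0, 9.4], 1], [[0, 0, 0], [14.4, 0, 11.1], 1], [[0, 0, 0], [17.8, 0, 12.5], 1], [[0, 0, 0], [21.3, 0, 13.6], 1], [[0, 0, 0], [24.9, 0, 14.4], 1], [[0, 0, 0], [28.5, 0, 14.8], 1], [[0, 0, 0], [32.2, 0, 15], 1]]'

```text
time_s: 2.48
ee_pos: [526.1, 359.3, 252.0]
ee_rot: [-90.1, 0.4, 0.5]
force: [-10.0, -0.4, 6.2]
gripper_width: 0.3
```

```bash
python3 - <<'E'
from h import *
s=env.state(); print(s['ee_pos'],s['force'],s['torque'])
f=grab('scene'); print(env.state()['force'])
uv=cv2.projectPoints(np.array([[528.2,317,90.]]),f['rvec'],f['tvec'],f['camera_matrix'],None)[0].ravel(); print(uv)
u,v=uv.astype(int); c=f['frame'][v-60:v+45,u-70:u+70]
cv2.imwrite('pics/s2.png',cv2.resize(c,None,fx=5,fy=5,interpolation=cv2.INTER_CUBIC))
E
```

```text
[526.07504835 359.34158831 251.97208214] [-10.04554312  -0.39904773   6.23485319] [-0.42687473  1.73324732 -0.14597727]
[-8.18630576 -0.41019669  6.32737413]
[378.63695164 164.64943937]
```

View pics/s2.png

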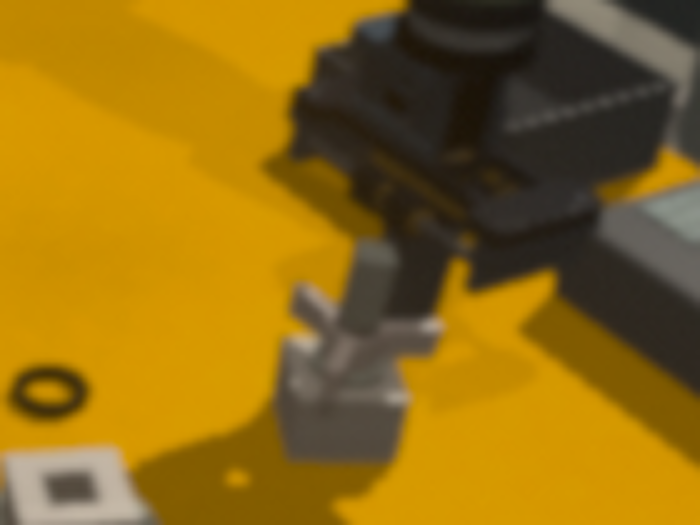

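The force is about 8–10 N with contact at the finger's inner corner, at a radius of about 29 mm. That fits a dragging bearing (5 N × 50/29 ≈ 8.6 N). I'll move the contact outward and go slower to keep the force low.

>>> carry_out --increments '[[[0, 0, 0], [-4, 0, 6], 1], [[0, 0, 0], [-4, 0, 12], 1], [[0, 0, 0], [0, 0, 12], 1], [[0, 0, 0], [2.4, 0, 11.9], 1], [[0, 0, 0], [4.7, 0, 11.8], 1], [[0, 0, 0], [7, 0, 11.5], 1], [[0, 0, 0], [9.4, 0, 11.2], 1], [[0, 0, 0], [11.7, 0, 10.7], 1], [[0, 0, 0], [14, 0, 10.2], 1], [[0, 0, 0], [16.2, 0, 9.5], 1]]'

```text
time_s: 3.37
ee_pos: [542.8, 368.6, 251.0]
ee_rot: [-90.1, 0.3, 0.5]
force: [-6.2, 0.5, 0.7]
gripper_width: 0.4
```

>>> carry_out --increments '[[[0, 0, 0], [3.2, 0, -1.1], 1], [[0, 0, 0], [5.8, 0, -2.2], 1], [[0, 0, 0], [8.3, 0, -3.4], 1], [[0, 0, 0], [10.8, 0, -4.7], 1], [[0, 0, 0], [13.2, 0, -6.2], 1], [[0, 0, 0], [15.5, 0, -7.8], 1], [[0, 0, 0], [17.8, 0, -9.5], 1], [[0, 0, 0], [19.9, 0, -11.4], 1], [[0, 0, 0], [22, 0, -13.3], 1], [[0, 0, 0], [23.9, 0, -15.4], 1]]'

```text
time_s: 4.2
ee_pos: [568.2, 354.1, 251.7]
ee_rot: [-89.9, -0.0, 0.6]
force: [-2.9, 3.9, -1.0]
gripper_width: 0.6
```

>>> carry_out --increments '[[[0, 0, 0], [1.9, 0, -2.1], 1], [[0, 0, 0], [3.6, 0, -4.4], 1], [[0, 0, 0], [5.2, 0, -6.7], 1], [[0, 0, 0], [6.7, 0, -9.1], 1], [[0, 0, 0], [8, 0, -11.6], 1], [[0, 0, 0], [9.2, 0, -14.1], 1], [[0, 0, 0], [10.3, 0, -16.7], 1], [[0, 0, 0], [11.3, 0, -19.4], 1], [[0, 0, 0], [12.1, 0, -22.1], 1], [[0, 0, 0], [12.7, 0, -24.9], 1]]'

```text
time_s: 5.03
ee_pos: [580.7, 329.2, 251.7]
ee_rot: [-89.9, 0.1, 0.5]
force: [-3.4, 5.2, -0.5]
gripper_width: 0.4
```

>>> carry_out --increments '[[[0, 0, 0], [0.5, 0, -2.8], 1], [[0, 0, 0], [1, 0, -5.6], 1], [[0, 0, 0], [1.2, 0, -8.4], 1], [[0, 0, 0], [1.2, 0, -11.2], 1], [[0, 0, 0], [1.2, 0, -12.5], 1]]'

```text
time_s: 5.45
ee_pos: [583.5, 316.1, 252.6]
ee_rot: [-90.0, -0.3, 0.6]
force: [3.3, 3.0, 0.4]
gripper_width: 0.5
```

L drags: 5–6 N all the way through its turn. Next is the middle unit M.

>>> carry_out --increments '[[[0, 0, 0], [3, 0, 8], 1], [[0, 0, 0], [3, -40, 8], 1], [[0, 0, 0], [3, -80, 8], 1], [[0, 0, 0], [0, -100, 0], 1], [[0, 0, 0], [-21, -100, -406], 1], [[0, 0, 0], [-21, -100, -406], 1], [[0, 0, 0], [-21, -100, -406], 1], [[0, 0, 0], [-21, -100, -406], 1], [[0, 0, 0], [-21, -100, -406], 1], [[0, 0, 0], [-21, -100, -406], 1]]'

```text
time_s: 6.28
ee_pos: [571.2, 64.8, 351.6]
ee_rot: [-90.1, 0.1, 0.6]
force: [0.4, -0.5, -0.3]
gripper_width: 0.3
```

>>> carry_out --increments '[[[0, 0, 0], [-10, 0, -156], 1], [[0, 0, 0], [-10, 0, -156], 1], [[0, 0, 0], [-10, 0, -156], 1], [[0, 0, 0], [-10, 0, -156], 1], [[0, 0, 0], [-10, 0, -156], 1], [[0, 0, 0], [-10, 0, -156], 1]]'

```text
time_s: 6.78
ee_pos: [563.1, -91.0, 351.5]
ee_rot: [-90.0, 0.1, 0.4]
force: [-0.5, 0.2, 0.2]
gripper_width: 0.4
```

>>> carry_out --increments '[[[0, 0, 0], [0, 35, 0], 1], [[0, 0, 0], [0, 70, 0], 1], [[0, 0, 0], [0, 95, 0], 1], [[0, 0, 0], [0, 100, 0], 1], [[0, 0, 0], [0, 100, 0], 1]]'

```text
time_s: 7.2
ee_pos: [563.0, -88.0, 250.1]
ee_rot: [-89.9, 0.3, 0.7]
force: [-0.0, -0.6, 0.6]
gripper_width: 0.1
```

>>> carry_out --increments '[[[0, 0, 0], [-2.9, 0, 4.8], 1], [[0, 0, 0], [-1.1, 0, 9], 1], [[0, 0, 0], [1, 0, 13], 1], [[0, 0, 0], [3.4, 0, 16.8], 1], [[0, 0, 0], [6.2, 0, 20.4], 1], [[0, 0, 0], [9.2, 0, 23.8], 1], [[0, 0, 0], [12.6, 0, 26.8], 1], [[0, 0, 0], [16.2, 0, 29.6], 1], [[0, 0, 0], [20, 0, 32], 1], [[0, 0, 0], [24, 0, 34.1], 1]]'

```text
time_s: 8.03
ee_pos: [587.4, -54.7, 251.7]
ee_rot: [-90.0, 0.0, 0.6]
force: [-0.4, -0.3, -0.7]
gripper_width: 0.3
```

>>> carry_out --increments '[[[0, 0, 0], [4.2, 0, 1.8], 1], [[0, 0, 0], [8.5, 0, 3.1], 1], [[0, 0, 0], [13, 0, 4.1], 1], [[0, 0, 0], [17.5, 0, 4.7], 1], [[0, 0, 0], [22, 0, 4.9], 1], [[0, 0, 0], [26.5, 0, 4.7], 1], [[0, 0, 0], [31, 0, 4.1], 1], [[0, 0, 0], [35.5, 0, 3.1], 1], [[0, 0, 0], [39.8, 0, 1.8], 1], [[0, 0, 0], [44, 0, 0], 1]]'

```text
time_s: 8.87
ee_pos: [631.5, -54.6, 251.7]
ee_rot: [-90.0, -0.0, 0.6]
force: [0.2, 0.1, 0.0]
gripper_width: 0.3
```

>>> carry_out --increments '[[[0, 0, 0], [4, 0, -2.1], 1], [[0, 0, 0], [7.8, 0, -4.5], 1], [[0, 0, 0], [11.4, 0, -7.3], 1], [[0, 0, 0], [14.8, 0, -10.3], 1], [[0, 0, 0], [17.8, 0, -13.7], 1], [[0, 0, 0], [20.6, 0, -17.3], 1], [[0, 0, 0], [23, 0, -21.1], 1], [[0, 0, 0], [25.1, 0, -25.1], 1], [[0, 0, 0], [26.9, 0, -29.3], 1], [[0, 0, 0], [28.2, 0, -33.6], 1]]'

```text
time_s: 9.7
ee_pos: [659.8, -88.2, 251.7]
ee_rot: [-90.0, -0.0, 0.6]
force: [-1.1, -0.4, -0.4]
gripper_width: 0.6
```

M is smooth, under 1 N. Next is unit R.

>>> carry_out --increments '[[[0, 0, 0], [3, 0, 6], 1], [[0, 0, 0], [3, -40, 6], 1], [[0, 0, 0], [3, -80, 6], 1], [[0, 0, 0], [0, -100, 0], 1], [[0, 0, 0], [-230, -100, -242], 1], [[0, 0, 0], [-230, -100, -242], 1], [[0, 0, 0], [-230, -100, -242], 1], [[0, 0, 0], [-230, -100, -242], 1], [[0, 0, 0], [-230, -100, -242], 1], [[0, 0, 0], [-230, -100, -242], 1]]'

```text
time_s: 10.53
ee_pos: [487.9, -271.4, 352.0]
ee_rot: [-90.0, -0.0, 0.6]
force: [0.7, 0.4, -0.2]
gripper_width: 0.5
```

>>> carry_out --increments '[[[0, 0, 0], [-58, 0, -61], 1], [[0, 0, 0], [-58, 0, -61], 1], [[0, 0, 0], [-58, 0, -61], 1], [[0, 0, 0], [-58, 0, -61], 1], [[0, 0, 0], [-58, 0, -61], 1]]'

```text
time_s: 10.95
ee_pos: [432.1, -332.0, 351.9]
ee_rot: [-90.0, -0.1, 0.5]
force: [-0.2, 0.2, -0.2]
gripper_width: 0.5
```

>>> carry_out --increments '[[[0, 0, 0], [0, 35, 0], 1], [[0, 0, 0], [0, 70, 0], 1], [[0, 0, 0], [0, 95, 0], 1], [[0, 0, 0], [0, 100, 0], 1], [[0, 0, 0], [0, 100, 0], 1]]'

```text
time_s: 11.37
ee_pos: [432.6, -330.8, 250.2]
ee_rot: [-89.8, 0.2, 0.7]
force: [1.0, 0.5, -0.6]
gripper_width: 0.3
```

>>> carry_out --increments '[[[0, 0, 0], [1, 0, 4.5], 1], [[0, 0, 0], [2.3, 0, 8.8], 1], [[0, 0, 0], [4.1, 0, 13], 1], [[0, 0, 0], [6.2, 0, 17], 1], [[0, 0, 0], [8.6, 0, 20.8], 1], [[0, 0, 0], [11.4, 0, 24.4], 1], [[0, 0, 0], [14.4, 0, 27.8], 1], [[0, 0, 0], [17.8, 0, 30.8], 1], [[0, 0, 0], [21.4, 0, 33.6], 1], [[0, 0, 0], [25.2, 0, 36], 1]]'

```text
time_s: 12.2
ee_pos: [457.0, -295.7, 251.7]
ee_rot: [-90.0, 0.0, 0.6]
force: [-0.3, -0.6, 0.2]
gripper_width: 0.7
```

>>> carry_out --increments '[[[0, 0, 0], [4, 0, 2.1], 1], [[0, 0, 0], [8.2, 0, 3.9], 1], [[0, 0, 0], [12.5, 0, 5.2], 1], [[0, 0, 0], [17, 0, 6.2], 1], [[0, 0, 0], [21.5, 0, 6.8], 1], [[0, 0, 0], [26, 0, 7], 1], [[0, 0, 0], [30.5, 0, 6.8], 1], [[0, 0, 0], [35, 0, 6.2], 1], [[0, 0, 0], [39.5, 0, 5.2], 1], [[0, 0, 0], [43.8, 0, 3.9], 1]]'

```text
time_s: 13.03
ee_pos: [500.9, -291.8, 251.7]
ee_rot: [-90.0, -0.0, 0.6]
force: [1.0, 0.2, -0.0]
gripper_width: 0.4
```

>>> carry_out --increments '[[[0, 0, 0], [4.2, 0, -1.8], 1], [[0, 0, 0], [8.2, 0, -3.9], 1], [[0, 0, 0], [12, 0, -6.3], 1], [[0, 0, 0], [15.6, 0, -9.1], 1], [[0, 0, 0], [19, 0, -12.1], 1], [[0, 0, 0], [22, 0, -15.5], 1], [[0, 0, 0], [24.8, 0, -19.1], 1], [[0, 0, 0], [27.2, 0, -22.9], 1], [[0, 0, 0], [28.5, 0, -25.3], 1]]'

```text
time_s: 13.78
ee_pos: [529.5, -317.2, 251.7]
ee_rot: [-90.0, -0.0, 0.6]
force: [-0.2, -0.3, -0.1]
gripper_width: 0.8
```

R is smooth as well, so L is the dragging unit. I'll open the gripper and look at the empty stand from above.

>>> carry_out --increments '[[[0, 0, 0], [3, 0, 6], 1], [[0, 0, 0], [3, -40, 6], 1], [[0, 0, 0], [3, -80, 6], 1], [[0, 0, 0], [3, -120, 6], 1], [[0, 0.365, 0], [27, -120, 433], 1], [[0, 0.365, 0], [27, -120, 433], 0.5], [[0, 0.365, 0], [27, -120, 433], 0], [[0, 0.365, 0], [27, -120, 433], 0], [[0, 0.365, 0], [27, -120, 433], 0], [[0, 0.365, 0], [27, -120, 433], 0]]'

```text
time_s: 14.62
ee_pos: [542.9, -62.1, 372.0]
ee_rot: [-90.0, -0.0, -20.4]
force: [0.5, 0.3, -0.2]
gripper_width: 31.1
```

>>> carry_out --increments '[[[0, 0, 0], [-53, 0, 169], 0], [[0, 0, 0], [-53, 0, 169], 0], [[0, 0, 0], [-53, 0, 169], 0], [[0, 0, 0], [-53, 0, 169], 0], [[0, 0, 0], [-53, 0, 169], 0], [[0, 0, 0], [-53, 0, 169], 0], [[0, 0, 0], [-53, 0, 169], 0], [[0, 0, 0], [-53, 0, 169], 0]]'

```text
time_s: 15.28
ee_pos: [552.4, 111.6, 371.7]
ee_rot: [-90.0, 0.0, -20.4]
force: [0.4, -0.2, -0.6]
gripper_width: 84.1
```

```bash
cat >> h.py <<'E'
from scipy.spatial.transform import Rotation as Rot
def wframe(n='wrist'):
    f=grab(n); s=f['state']
    T=np.eye(4);T[:3,:3]=Rot.from_euler('xyz',s['ee_rot'],degrees=True).as_matrix();T[:3,3]=s['ee_pos']
    M=np.linalg.inv(T@np.array(f['hand_eye'])); f['rvec']=cv2.Rodrigues(M[:3,:3])[0]; f['tvec']=M[:3,3]; return f
E
python3 - <<'E'
from h import *
f=wframe(); s=f['state']; print(s['ee_pos'],s['ee_rot'],s['gripper_width'])
C=cloud(f).reshape(-1,3); d=C[:,:2]-[551.8,116.5]; g=np.hypot(*d.T)<60
m=C[g&(C[:,2]>40)&(C[:,2]<52)]; print('stand',[np.round(x,1) for x in cv2.minAreaRect(m[:,:2].astype(np.float32))],np.median(m[:,2]))
m=C[g&(C[:,2]>15)&(C[:,2]<30)]; m=m[np.hypot(*(m[:,:2]-[551.8,116.5]).T)<22];print('sock',len(m),[np.round(x,1) for x in cv2.minAreaRect(m[:,:2].astype(np.float32))])
cv2.imwrite('pics/w2.png',cv2.resize(f['frame'],(800,600)))
t=grab('top'); C=cloud(t).reshape(-1,3)
for n,c in dict(L=(528.2,317),M=(609,-103.7),R=(483.5,-341.7)).items():
    d=C[:,:2]-c; r=np.hypot(*d.T); m=(C[:,2]>60)&(C[:,2]<79)&(r>26)&(r<52)
    a=np.degrees(np.arctan2(d[m,1],d[m,0])); h=C[(r<30)&(C[:,2]>118)&(C[:,2]<140)]
    print(n,m.sum(),np.degrees(np.angle(np.exp(3j*np.radians(a)).mean()))/3,np.histogram(a,24,(-180,180))[0],len(h) and [np.round(x,1) for x in cv2.minAreaRect(h[:,:2].astype(np.float32))])
E
```

```text
[552.40377009 111.61577684 371.67098771] [-9.00441941e+01  9.49403703e-03 -2.03803193e+01] 84.05145350138665
stand [array([551.1, 116.9]), array([64.3, 64.1]), np.float64(69.8)] 44.876217474366186
sock 576 [array([550.5, 115.1]), array([23.4, 26. ]), np.float64(69.8)]
L 101 -22.626857597487685 [ 0  2 28  3  0  0  0  0  0  6 33  1  0  0  0  0  0  1 25  2  0  0  0  0] [array([528.3, 317. ]), array([22.2, 21.3]), np.float64(56.4)]
M 98 -11.075300196576826 [ 0  0 15 21  0  0  0  0  0  0  6 26  0  0  0  0  0  0  6 24  0  0  0  0] [array([ 609.3, -103.6]), array([21.8, 22.8]), np.float64(76.1)]
R 119 2.590469323080554 [ 0  0  0 14 20  0  0  0  0  0  0 10 35  0  0  0  0  0  0 17 23  0  0  0] [array([ 483.1, -341.2]), array([22.6, 21.4]), np.float64(88.4)]
```

View pics/w2.png

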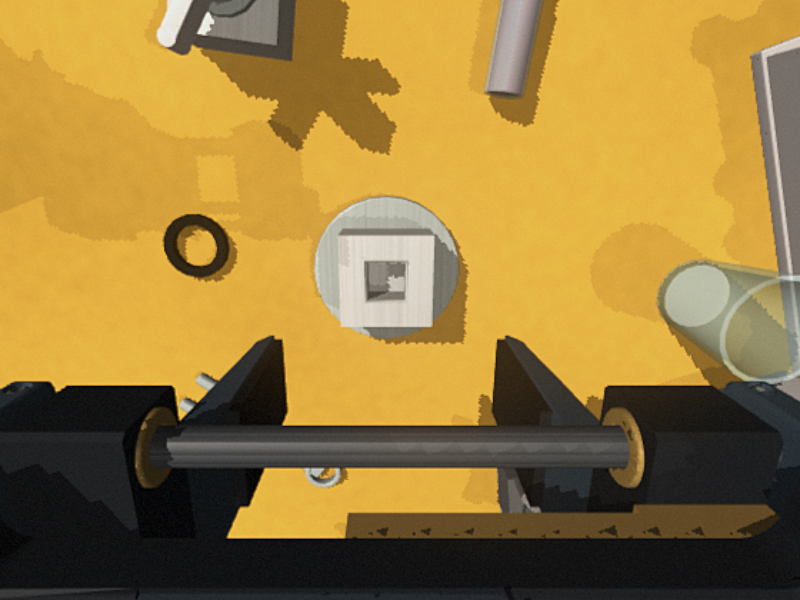

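The wrist view shows the round-footed stand with its clean square socket at (385,280). All three stars have turned: L about 104°, M about 116° and R about 116°. I'll go over L and measure its head.

>>> carry_out --increments '[[[0, 0.133, 0], [-94, 0, 184], 0], [[0, 0.133, 0], [-94, 0, 184], 0], [[0, 0.133, 0], [-94, 0, 184], 0], [[0, 0.133, 0], [-94, 0, 184], 0], [[0, 0.133, 0], [-94, 0, 184], 0], [[0, 0.133, 0], [-94, 0, 184], 0], [[0, 0.133, 0], [-94, 0, 184], 0], [[0, 0.133, 0], [-94, 0, 184], 0]]'

```text
time_s: 16.05
ee_pos: [528.7, 316.6, 371.5]
ee_rot: [-90.1, -0.0, -28.0]
force: [-0.7, 0.1, 0.3]
gripper_width: 91.2
```

```bash
python3 - <<'E'
from h import *
f=wframe(); s=f['state']; print(s['ee_pos'],s['ee_rot'],s['gripper_width'])
C=cloud(f).reshape(-1,3); d=C[:,:2]-[528.3,317]; g=np.hypot(*d.T)<50
for lo,hi,rr in((122,134,25),(42,49,60),(90,118,25)):
    m=C[g&(C[:,2]>lo)&(C[:,2]<hi)&(np.hypot(*d.T)<rr)]; print(lo,len(m),[np.round(x,1) for x in cv2.minAreaRect(m[:,:2].astype(np.float32))],np.median(m[:,2]))
cv2.imwrite('pics/w3.png',f['frame'])
E
```

```text
[528.72067151 316.56695135 371.54002939] [-9.00664546e+01 -8.21719792e-03 -2.80099342e+01] 91.18084598459262
122 834 [array([527.5, 318.3]), array([22.5, 22.1]), np.float64(58.2)] 125.73785692893998
42 1822 [array([527.5, 318.3]), array([64.3, 63.8]), np.float64(62.1)] 44.94057529873414
90 260 [array([533., 327.]), array([ 2.2, 21.8]), np.float64(57.4)] 104.81115576756301
```

View pics/w3.png

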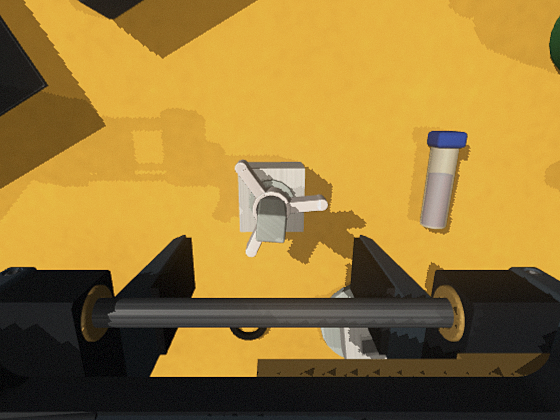

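The wrist view shows head L at (271,220), centred between the open jaws. It has twisted about 4° in its socket slack. I'll align to it and grasp.

>>> carry_out --increments '[[[0, 0.075, 0], [-1.7, 30, 0.7], 0], [[0, 0.075, 0], [-1.7, 60, 0.7], 0], [[0, 0.075, 0], [-1.7, 85, 0.7], 0], [[0, 0.075, 0], [-1.7, 94, 0.7], 0], [[0, 0.075, 0], [-1.7, 94, 0.7], 0], [[0, 0.075, 0], [-1.7, 94, 0.7], 0.6], [[0, 0.075, 0], [-1.7, 94, 0.7], 0.9], [[0, 0.075, 0], [-1.7, 94, 0.7], 1], [[0, 0.075, 0], [-1.7, 94, 0.7], 1], [[0, 0.075, 0], [-1.7, 94, 0.7], 1]]' --force 35

```text
time_s: 16.93
ee_pos: [527.4, 319.3, 278.9]
ee_rot: [-89.9, -0.1, -32.3]
force: [0.4, 0.2, 0.1]
gripper_width: 60.7
```

>>> carry_out --increments '[[[0, 0, 0], [0, 0, 0], 1], [[0, 0, 0], [0, 0, 0], 1], [[0, 0, 0], [0, 0, 0], 1], [[0, 0, 0], [0, 0, 0], 1]]'

```text
time_s: 17.27
ee_pos: [527.2, 319.3, 277.8]
ee_rot: [-90.0, 0.0, -32.3]
force: [0.3, 0.1, -0.6]
gripper_width: 33.7
```

>>> carry_out --increments '[[[0, 0, 0], [0, 0, 0], 1], [[0, 0, 0], [0, 0, 0], 1], [[0, 0, 0], [0, 0, 0], 1], [[0, 0, 0], [0, 0, 0], 1], [[0, 0, 0], [0, 0, 0], 1]]'

```text
time_s: 17.68
ee_pos: [527.8, 318.9, 277.8]
ee_rot: [-90.0, -0.1, -32.2]
force: [4.0, -1.9, -1.2]
gripper_width: 21.9
```

>>> carry_out --increments '[[[0, 0, 0], [0, -4, 0], 1], [[0, 0, 0], [0, -8, 0], 1], [[0, 0, 0], [0, -13, 0], 1], [[0, 0, 0], [0, -18, 0], 1], [[0, 0, 0], [0, -24, 0], 1], [[0, 0, 0], [0, -35, 0], 1], [[0, 0, 0], [0, -50, 0], 1], [[0, 0, 0], [0, -70, 0], 1], [[0, 0, 0], [0, -80, 0], 1], [[0, 0, 0], [0, -80, 0], 1]]'

```text
time_s: 18.52
ee_pos: [527.2, 319.6, 360.5]
ee_rot: [-89.8, -0.1, -32.3]
force: [-0.3, 0.1, -5.2]
gripper_width: 22.0
```

```bash
python3 - <<'E'
from h import *
f=wframe(); s=f['state']; print(s['ee_pos'],s['ee_rot'],s['gripper_width'],s['force'])
R=Rot.from_euler('xyz',s['ee_rot'],degrees=True)
C=cloud(f).reshape(-1,3); P=R.inv().apply(C-s['ee_pos'])
ok=(abs(P[:,0])<16)&(abs(P[:,2])<30)
for lo,hi in((135,152),(152,172),(172,196)):
    m=P[ok&(P[:,1]>lo)&(P[:,1]<hi)]; print(lo,len(m), m[:,1].min() if len(m) else '',np.percentile(m,[2,50,98],axis=0).round(1).tolist() if len(m) else '')
cv2.imwrite('pics/w4.png',f['frame'])
E
```

```text
[527.16606179 319.64944794 360.50474397] [-8.97516908e+01 -6.03353521e-02 -3.22572772e+01] 21.98817155573243 [-0.32468617  0.09446933 -5.22228144]
135 1567 135.00286667032972 [[-15.3, 135.1, -15.3], [0.7, 143.4, 8.5], [15.2, 152.0, 17.8]]
152 1717 152.00304633838087 [[-15.2, 152.1, 2.0], [-0.2, 158.3, 10.3], [15.2, 171.6, 17.7]]
172 1017 172.00648143910934 [[-15.2, 172.4, 9.1], [-0.1, 182.0, 10.4], [15.1, 195.1, 17.6]]
```

View pics/w4.png

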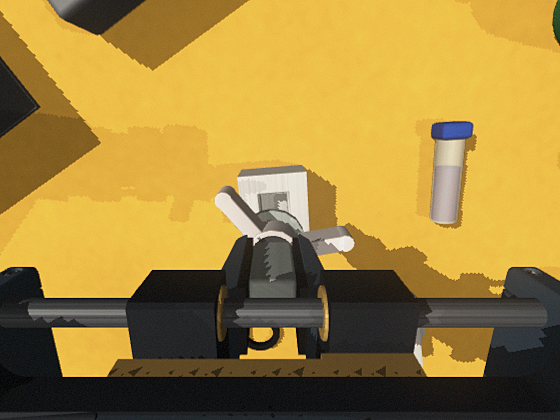

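The wrist view shows the unit held upright in the jaws, head at (275,250), clear of its stand. I'll carry it over the round-footed stand.

>>> carry_out --increments '[[[0, -0.02, 0], [13, 0, -16], 1], [[0, -0.05, 0], [34, 0, -42], 1], [[0, -0.08, 0], [55, 0, -68], 1], [[0, -0.12, 0], [76, 0, -94], 1], [[0, -0.16, 0], [97, 0, -120], 1], [[0, -0.19, 0], [115, 0, -142], 1], [[0, -0.211, 0], [126, 0, -155], 1], [[0, -0.211, 0], [128.3, 0, -157.8], 1], [[0, -0.211, 0], [128.3, 0, -157.8], 1], [[0, -0.211, 0], [128.3, 0, -157.8], 1]]'

```text
time_s: 19.4
ee_pos: [551.2, 117.7, 356.9]
ee_rot: [-90.0, 0.1, -20.2]
force: [0.3, 0.3, -5.3]
gripper_width: 21.8
```

```bash
python3 - <<'E'
from h import *
f=wframe(); s=f['state']; print(s['ee_pos'],s['ee_rot'],s['force'])
C=cloud(f).reshape(-1,3); d=C[:,:2]-[551.3,116.8]; g=np.hypot(*d.T)<60
m=C[g&(C[:,2]>42)&(C[:,2]<48)]; print('stand',len(m),[np.round(x,1) for x in cv2.minAreaRect(m[:,:2].astype(np.float32))])
R=Rot.from_euler('xyz',s['ee_rot'],degrees=True); P=R.inv().apply(C-s['ee_pos'])
m=P[(abs(P[:,0])<9)&(abs(P[:,2])<16)&(P[:,2]>4)&(P[:,1]>150)&(P[:,1]<193)]; print(np.polyfit(m[:,1],m[:,2],1),np.median(m,0), np.polyfit(m[:,0],m[:,2],1))
E
```

```text
[551.17865135 117.66105155 356.90421656] [-89.99385714   0.12456205 -20.2116991 ] [ 0.27491639  0.33134839 -5.34735025]
stand 2304 [array([551.7, 118.2]), array([61.5, 63.9]), np.float64(69.6)]
[ 0.07532651 -2.83572025] [-1.21401987e-01  1.60932076e+02  1.03948968e+01] [-4.02020040e-04  9.56674067e+00]
```

>>> carry_out --increments '[[[0, 0, 0], [0, 15, 0], 1], [[0, 0, 0], [0, 30, 0], 1], [[0, 0, 0], [0, 42, 0], 1], [[0, 0, 0], [0, 50, 0], 1], [[0, 0, 0], [0, 54, 0], 1], [[0, 0, 0], [0, 56, 0], 1], [[0, 0, 0], [0, 58, 0], 1], [[0, 0, 0], [0, 60, 0], 1], [[0, 0, 0], [0, 62, 0], 1], [[0, 0, 0], [0, 62, 0], 1]]'

```text
time_s: 20.28
ee_pos: [551.5, 117.3, 295.8]
ee_rot: [-90.0, -0.0, -20.2]
force: [0.5, -1.0, -4.8]
gripper_width: 21.4
```

The foot is inside the socket with no contact force. I'll continue down.

>>> carry_out --increments '[[[0, 0, 0], [0, 3, 0], 1], [[0, 0, 0], [0, 6, 0], 1], [[0, 0, 0], [0, 9, 0], 1], [[0, 0, 0], [0, 12, 0], 1], [[0, 0, 0], [0, 14, 0], 1], [[0, 0, 0], [0, 16, 0], 1], [[0, 0, 0], [0, 17, 0], 1], [[0, 0, 0], [0, 18, 0], 1], [[0, 0, 0], [0, 18, 0], 1]]'

```text
time_s: 21.03
ee_pos: [551.6, 117.3, 277.8]
ee_rot: [-90.0, -0.0, -20.2]
force: [0.4, 0.3, -5.6]
gripper_width: 22.0
```

>>> carry_out --increments '[[[0, 0, 0], [0, 0.5, 0], 1], [[0, 0, 0], [0, 1, 0], 1], [[0, 0, 0], [0, 1.5, 0], 1], [[0, 0, 0], [0, 1.5, 0], 1]]'

```text
time_s: 21.37
ee_pos: [551.5, 117.3, 277.7]
ee_rot: [-90.0, -0.0, -20.2]
force: [-1.8, -1.3, 6.2]
gripper_width: 21.9
```

It is seated: the flange bears at the same height as in its original stand. I'll release and withdraw.

>>> carry_out --increments '[[[0, 0, 0], [0, -1, 0], 0.7], [[0, 0, 0], [0, -1, 0], 0.5], [[0, 0, 0], [0, -1, 0], 0.3], [[0, 0, 0], [0, -1, 0], 0.2], [[0, 0, 0], [0, -1, 0], 0.2], [[0, 0, 0], [0, -1, 0], 0.2], [[0, 0, 0], [0, -1, 0], 0.2]]'

```text
time_s: 21.95
ee_pos: [551.5, 117.3, 277.2]
ee_rot: [-90.0, 0.0, -20.2]
force: [0.7, 0.3, 0.0]
gripper_width: 64.6
```

>>> carry_out --increments '[[[0, 0, 0], [0, -15, 0], 0.2], [[0, 0, 0], [0, -40, 0], 0.2], [[0, 0, 0], [0, -75, 0], 0.2], [[0, 0, 0], [0, -110, 0], 0.2], [[0, 0, 0], [0, -140, 0], 0.2], [[0, 0, 0], [-100, -140, -50], 0.2], [[0, 0, 0], [-100, -140, -50], 0.2], [[0, 0, 0], [-100, -140, -50], 0.2], [[0, 0, 0], [-100, -140, -50], 0.2], [[0, 0, 0], [-100, -140, -50], 0.2]]'

```text
time_s: 22.78
ee_pos: [439.3, 104.7, 417.8]
ee_rot: [-90.0, -0.1, -20.2]
force: [-0.2, -0.3, 1.1]
gripper_width: 73.0
```

```bash
python3 - <<'E'
from h import *
s=env.state(); print(s['time_s'],s['ee_pos'],s['force'],s['gripper_width'])
t=grab('top'); C=cloud(t).reshape(-1,3)
for n,c in dict(O=(551.5,116.8),M=(609,-103.7),R=(483.5,-341.7)).items():
    d=C[:,:2]-c; r=np.hypot(*d.T); m=(C[:,2]>60)&(C[:,2]<79)&(r>26)&(r<52)
    a=np.degrees(np.arctan2(d[m,1],d[m,0])); h=C[(r<30)&(C[:,2]>118)&(C[:,2]<140)]
    print(n,m.sum(),np.degrees(np.angle(np.exp(3j*np.radians(a)).mean()))/3,len(h) and ([np.round(x,1) for x in cv2.minAreaRect(h[:,:2].astype(np.float32))],np.median(h[:,2])))
cv2.imwrite('pics/top2.png',cv2.resize(t['frame'][100:320,120:450],(800,533),interpolation=cv2.INTER_CUBIC))
E
```

```text
22.7833 [439.26709108 104.65229643 417.80314423] [-0.15601588 -0.27818656  1.13732669] 73.03918908911966
O 54 -11.049659779344303 ([array([554.8, 115.1]), array([22.5, 13.5]), np.float64(70.1)], np.float64(126.41239338937723))
M 96 -11.03190599929109 ([array([ 609. , -103.6]), array([21.5, 22.3]), np.float64(77.2)], np.float64(125.70410692535388))
R 124 2.4043816705712246 ([array([ 483. , -341.9]), array([20.9, 21.5]), np.float64(87.9)], np.float64(126.36027527463372))
```

View pics/top2.png

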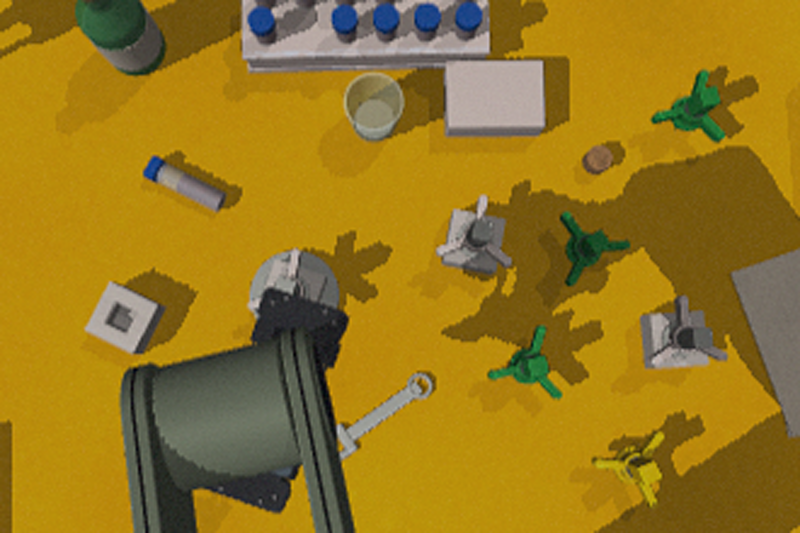

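The top view shows the unit in the round-footed stand at (295,285), partly hidden by the gripper. L's old stand is empty at (125,315), M and R are home, and the bystanders are undisturbed. The unit's head top is at 126.4 mm, the same as the units that are home.

```bash
python3 -c "
from h import *
print(env.job_done())"
```

```text
the job is handed in; nothing more can be done
None
```

The dragging star wheel, the leftmost unit L, is now seated in the round-footed stand. All three wheels were turned clockwise first, and I handed the job in at about 23 s of the 72 s allowed.

- **Which one drags:** unit L took about 5–6 N through most of its turn. It read about 10 N at the start, when I pushed too close to the spindle, so I moved the contact outward. Units M (middle) and R (right) stayed within about 1 N of zero, so they are smooth.
- **Turns:** the top camera measured about 104° for L, 116° for M and 116° for R.
- **Seating:** L's foot went into the socket without touching the sides. The flange then took the load at the same tool height as in its old stand (277.7 mm against 277.8 mm). After release its head top measured 126.4 mm, level with the two units still at home.
- **Others:** M and R are still in their stands and still turned. In the last picture no bystander in view had moved, but the arm hid the seal ring. The arm was clear of everything when I handed in.
- **Checks that fell short:** the gripper partly hid L's head in the last picture. Its final centring therefore rests on the tool position at release, about 0.5 mm from the measured stand centre. One slope fit for tilt was disturbed by stray depth points, and I disregarded it because the face readings showed the unit upright.

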